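# Fit the return spring and its cap on the clamp post

### The job

Fit the loose coil spring over the upright rod of the bolted-down post, tang end down as it stands: where the tang snags on the rod's notched collar, do not force it but keep light pressure and twist until it slips through a notch, then bring the spring fully down on its seat. Then set the spring cap over the rod, flange down, to rest on the spring, let go, and leave the other things where they are.

Things in the scene. Friction and masses are not known exactly. Their poses are not given: they have to be found in the camera images.
- spring: Steel compression spring standing upright, tang end down, at any yaw: 36 mm outside, 29 mm inside, 70 mm long when free, 0.11 kg. Origin on its axis at the free foot end, z up along the axis. The top 26 mm are stiff closed coils, the place to grip from above; the open coils below give along the axis, about 0.6 N per mm over 24 mm, then are solid.
- spring_top (a point): Centre of the spring's upper end, 70 mm above the free foot.
- spring_foot (a point): Centre of the underside of the spring's lowest coil; it moves toward the top as the spring is compressed. Here a straight tang of 3.2 mm wire points inward from the coil on the spring's own +x side, its end 7.5 mm from the axis.
- spring_post: Fixed post: square plate 90 x 90 x 10 mm with four bolt heads at its corners (tops 16.4 mm above the bench), a round seat and an upright steel rod of 10 mm diameter, its last 8 mm tapered to 5 mm. Origin at the centre of the plate's underside. More than 14 N between spring and post is too much.
- post_seat (a point): Centre of the top of the round seat (44 mm diameter, 16 mm above the bench), where the spring's foot finally rests.
- post_collar (a point): Centre of the top of the tight collar on the rod, 30 mm above the seat; 24 mm diameter, 8 mm thick. Three notches 120 degrees apart (4.6 mm wide at the bottom, 10 mm at the rim) let the spring's tang through. It is set at any angle, which no pose here tells, and does not turn: find a notch by turning the spring under about 3 to 6 N until the push falls away.
- post_tip (a point): Top end of the rod, 90 mm above the seat.
- spring_cap: Dark steel cap: flange 40 mm in diameter, 5 mm thick, and on it a hub 26 mm in diameter, 12 mm high (17 mm in all), bored through at 15 mm. 0.05 to 0.08 kg. Origin at the centre of its underside, z up. Stands flange down; grip the hub from above. In place its underside is 70 mm above the seat, up to 3 mm lower as the spring gives. Spring and cap may have changed sides.
- pipe_nipple_2: Bystander: short standing pipe stub, 42 mm in diameter, 45 mm high. Origin at the centre of its underside.
- bolt_m16_1: Bystander: lying bolt, 27 x 59 x 24 mm, length along its y. Origin at the centre of its underside.
- nut_m16_1: Bystander: hexagon nut, 23 x 27 x 13 mm. Origin at the centre of its underside.
- soapstone: Bystander: pale stick, 12 x 125 x 8 mm, length along its y. Origin at the centre of its underside.
- angle_a: Bystander: offcut of angle steel, 42 x 55 x 42 mm. Origin at the centre of its underside.
- centre_punch: Bystander: centre punch, 12 x 115 x 12 mm, length along its y. Origin at the centre of its underside.
- angle_b: Bystander: offcut of angle steel, 36 x 70 x 36 mm. Origin at the centre of its underside.
Things that resemble listed ones, but are neither listed nor needed, are in the scene too. There is more than one size of the spring_cap; the job needs the smallest. Of the things shaped like the spring_post, the dark steel one is meant.

How it is judged (in metres and radians):
On the way:
1. the spring is threaded past the collar and its foot rests on the seat (z of spring_foot in the frame of post_seat between -0.004 and 0.004 m and horizontal distance between spring_foot and post_seat below 0.006 m and angle between spring's own z axis and vertical below 0.12 rad), for 0.2 s.
At the end, for the whole second after the job is handed in: The spring's foot is on the seat (within 4 mm in height and 6 mm of its centre), the spring upright; the cap is over the rod, flange down and level, its underside 63 to 73 mm above the seat, resting on the spring within 6 mm of the axis; both still (all of step 1 and horizontal distance between spring_cap and post_seat below 0.006 m and angle between spring_cap's own z axis and vertical below 0.12 rad and z of spring_cap in the frame of post_seat between 0.063 and 0.073 m and linear speed of each of spring_cap, spring below 0.02 m/s); the robot touches nothing.
It fails at once if the spring is forced: more than 14 N between spring and post (contact force between spring and spring_post above 14 N).
It fails at once if another thing on the bench is moved more than 30 mm (distance of any of pipe_nipple_2, bolt_m16_1, nut_m16_1, soapstone, angle_a, centre_punch, angle_b from where it was at the start of the episode above 0.03 m).
It also fails if it takes over 72 s, if anything falls off the work surface, if the arm or the gripper's body presses on something with over 40 N, if the wrist force passes 120 N, or if a joint passes its speed limit or range.

### The arm

A 6-joint arm with a two-finger parallel gripper is mounted at the origin on a cart in front of the work surface, level with it; the furniture and walls round the work are solid. World frame = base frame: x ahead of the robot, y to its left, z up, the work surface at z = 0. Lengths are in mm, angles in degrees, forces in N, time in s.
With the tool pointing down it reaches from about 375 to 925 mm from the base axis. Payload 5.7 kg.
Tool frame: the origin (TCP) lies midway between the tips of the shut fingers; the grasp point (between the pads) lies 19 mm behind it (grip_point_offset is the distance from the TCP to the grasp point, in mm); z points along the fingers, x is the direction in which the jaws open and shut, and the axes are right-handed (so a half turn about z gives the same grasp; the last joint's range is limited). The gripper opens to 85 mm and grips with 20 to 120 N. Pads are 22 mm wide; open, the fingers measure 114 mm over their backs; the gripper's body (76 mm by 85 mm) begins 54 mm behind the grasp point. The pads swing forward as they close: fully open they stand 13 mm farther back than shut.
Start: joints at [61.072, 20.558, 86.54, -0, 72.909, -6.595], TCP at [227.992, 554.962, 231.267] pointing down, gripper open.
Joint ranges: [-170.27, 170.27], [-57.76, 135], [12.27, 136.19], [-55.21, 235.2], [11.17, 155.16], [-170.74, 170.74]. Speed limits (degrees/s): [136.94, 136.94, 180, 180, 180, 180].

### API

Orientations are given as [roll, pitch, yaw] about the fixed x, y, z axes, in that order (R = Rz(yaw) Ry(pitch) Rx(roll)).
In Python, from bench import * gives the robot as it stands.
- The arm moves only by the tool jog_arm, never from a script. Its argument "plan" is text: rows parted by semicolons, each of 7 numbers parted by spaces: the turn, a rotation vector about the tool's x, y, z in units of 6 degrees (1.0 is 6 degrees), then the shift along the tool's x, y, z in units of 25 mm (1.0 is 25 mm), then the opening, from 0 (shut) to 1 (fully open). A call has 1 to 12 rows; each row shifts and turns the commanded pose from where the row before left it, along the tool's axes as they then stand; what a row does not reach is not made up. A row lasts 1/12 s, in which the tool goes at most 41.7 mm and 7.16 degrees, less where a joint would pass 70% of its speed; a pose out of reach is approached as far as the arm can. A call is refused whole if a number of a shift passes 1 or a number of a turn 1, either way. A call with a gripper value outside its range is refused whole. The fingers move at their own pace and stop on an object; the grip force is fixed at half the most. Time passes only in rows, so rows that do not move let the fingers close. It gives the time, the measured TCP pose, the force and the opening at its end, in the units of the state.
- sense(): the state, without advancing time (a new reading comes with each control period).
- read_camera(name): name is "scene" or "top" or "wrist"; returns a dict with "img" (480x640x3 uint8, red, green, blue), "camera_matrix" (3x3 intrinsics, pixels), "dist" ([k1, k2, p1, p2, k3] as OpenCV has them; the pictures are not rectified), "camera_from_world" (4x4, takes a point from world to camera coordinates); the wrist camera has in their place "T_tool_cam" (4x4, takes a point from camera to tool coordinates, whose origin is the TCP and whose axes are the tool frame's). Camera axes: x right, y down, z forward; pixel columns grow to the right and rows downward; lengths in mm; the calibration is good to about 2 mm. A picture is of the moment at which its call begins: read the wrist's pose just before it. There is no depth.
- sign_off(): hands the job in, once; it reports no verdict.
The state is a dict: "clock": time; "qpos": joint angles; "qd": joint speeds; "joint_torque": joint torques, N m; "ee_pos": TCP position; "tcp_rot": TCP orientation; "wrist_force": force on the tool from outside, world axes, zero at the start; "torque": the same for the moment, N m; "width": finger opening in mm.
Only numpy, scipy, OpenCV 4.12 (cv2) and the standard library are available. Lean on these libraries where they do the work, as an engineer would, in place of code of your own. Each camera call takes 0.05 s, during which the arm holds its last target.

## Working session

There is one attempt and no reset: what is moved stays moved. The work goes in short steps, Python scripts to look and compute and a tool call to move; the robot and the scene stay as the last step left them, time stands still between calls to the robot, and variables do not carry over. Pictures are saved under pics/ and viewed, and the job is handed in when it is done.

Besides the shell and the picture viewer there is one more tool, called after "Call:" by a JSON object that holds its "api" and its "payload", one argument or row to a line. jog_arm: Moves the arm, as the interface text tells. Its arguments: {"type":"object","properties":{"plan":{"type":"string"}},"required":["plan"]}

```bash
ls; mkdir -p pics; python3 - <<'E'
from bench import *
import cv2,pickle
s=sense();print(s)
d={}
for n in("scene","top","wrist"):
    c=read_camera(n);d[n]=c
    cv2.imwrite(f"pics/{n}0.png",c["img"][:,:,::-1])
    print(n,{k:v for k,v in c.items() if k!="img"})
pickle.dump((s,d),open("d0.pkl","wb"))
E
```

```text
pics
{'clock': 0.0, 'qpos': array([ 6.10720985e+01,  2.05988430e+01,  8.65994357e+01, -1.15296061e-03,
        7.29077421e+01, -6.59586262e+00]), 'qd': array([ 0.01989169, -0.11921024,  0.06618797,  0.06422072,  0.01722463,
        0.120317  ]), 'joint_torque': array([ 9.89397122e-04, -5.27625847e+01, -2.78620720e+01, -3.57486968e-06,
        1.29361832e-02,  3.42350319e-06]), 'ee_pos': array([227.6772727 , 554.38867742, 230.44116656]), 'tcp_rot': array([-1.79988916e+02,  1.05445608e-01,  6.76683112e+01]), 'wrist_force': array([0.31646624, 0.89618151, 0.65862024]), 'torque': array([-0.01670485,  0.02269323,  0.00427205]), 'width': 85.53348407787696}
scene {'camera_matrix': array([[457.23559037,   0.        , 323.27298335],
       [  0.        , 457.23559037, 238.6169685 ],
       [  0.        ,   0.        ,   1.        ]]), 'dist': array([0.04036612, 0.        , 0.        , 0.        , 0.        ]), 'camera_from_world': array([[ 5.93968413e-01, -8.04318735e-01, -1.65196055e-02,
        -3.59781640e+02],
       [-5.44752671e-01, -3.87005798e-01, -7.43956343e-01,
         3.57879476e+
[... 710 characters left out ...]
    [ 0.00000000e+00,  0.00000000e+00,  0.00000000e+00,
         1.00000000e+00]])}
wrist {'camera_matrix': array([[406.69739174,   0.        , 325.71756517],
       [  0.        , 406.69739174, 240.43460573],
       [  0.        ,   0.        ,   1.        ]]), 'dist': array([-0.03583381,  0.        ,  0.        ,  0.        ,  0.        ]), 'T_tool_cam': array([[ 9.99999090e-01,  1.05630644e-03, -8.39293506e-04,
         1.30636876e-01],
       [-7.54939969e-04,  9.53690471e-01,  3.00788821e-01,
        -7.54269601e+01],
       [ 1.11815139e-03, -3.00787913e-01,  9.53690401e-01,
        -1.42829140e+02],
       [ 0.00000000e+00,  0.00000000e+00,  0.00000000e+00,
         1.00000000e+00]])}
```

View pics/scene0.png

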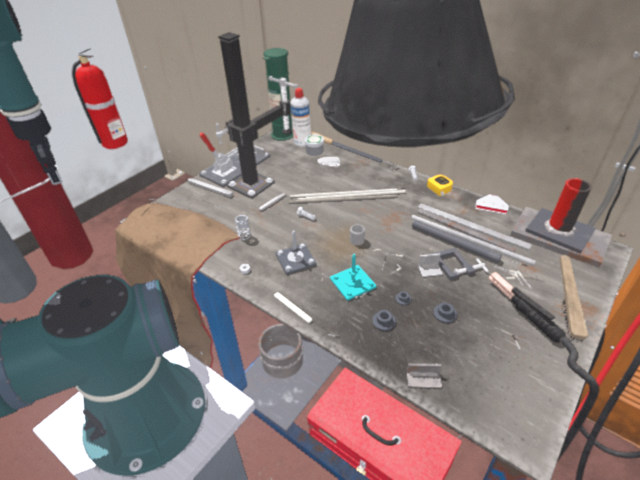

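View pics/top0.png

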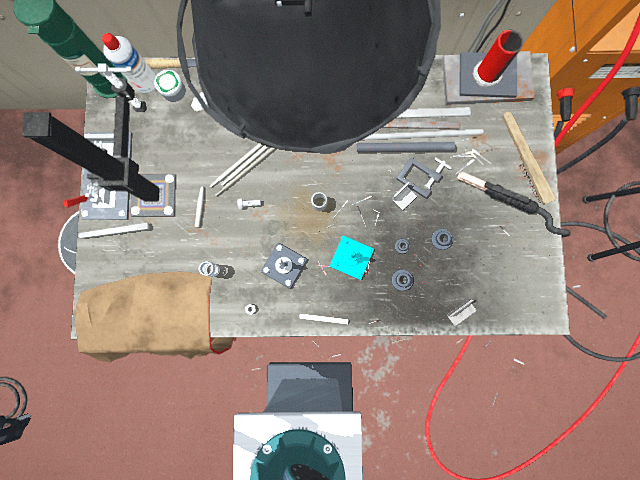

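View pics/wrist0.png

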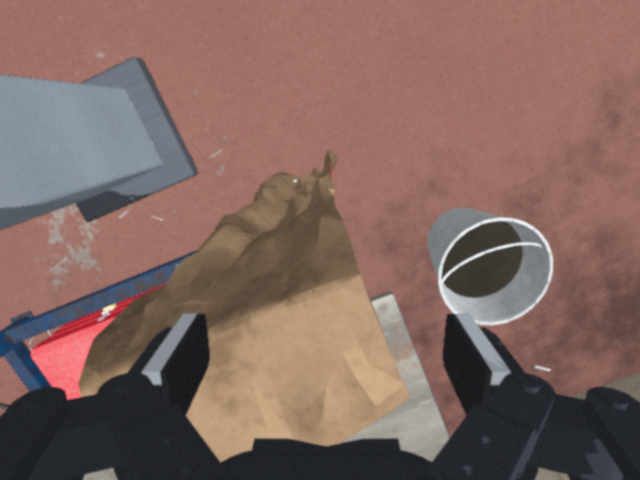

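The scene camera shows the spring at (242,228), the dark post at (296,255), a cyan lookalike post at (352,282), and three caps at (403,298), (384,320) and (445,313). The one at (403,298) looks smallest. I'll zoom in.

```bash
python3 - <<'E'
import cv2
a=cv2.imread("pics/top0.png");b=cv2.imread("pics/scene0.png")
cv2.imwrite("pics/topz1.png",cv2.resize(a[220:310,180:330],(800,480),interpolation=cv2.INTER_CUBIC))
cv2.imwrite("pics/topz2.png",cv2.resize(a[215:305,340:490],(800,480),interpolation=cv2.INTER_CUBIC))
cv2.imwrite("pics/scz1.png",cv2.resize(b[200:290,220:340],(800,600),interpolation=cv2.INTER_CUBIC))
E
```

```text
(no output)
```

View pics/topz1.png

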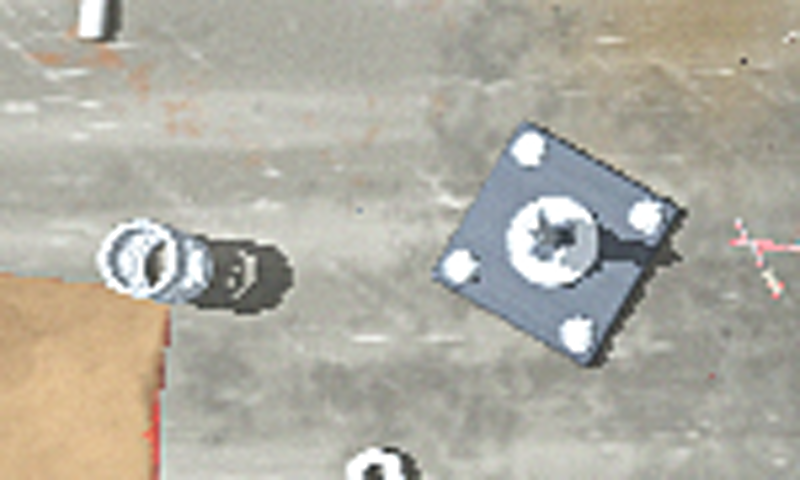

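View pics/topz2.png

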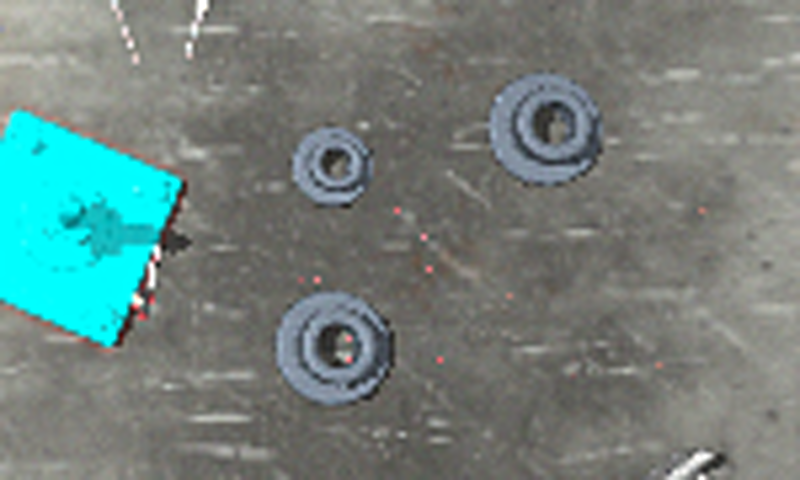

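View pics/scz1.png

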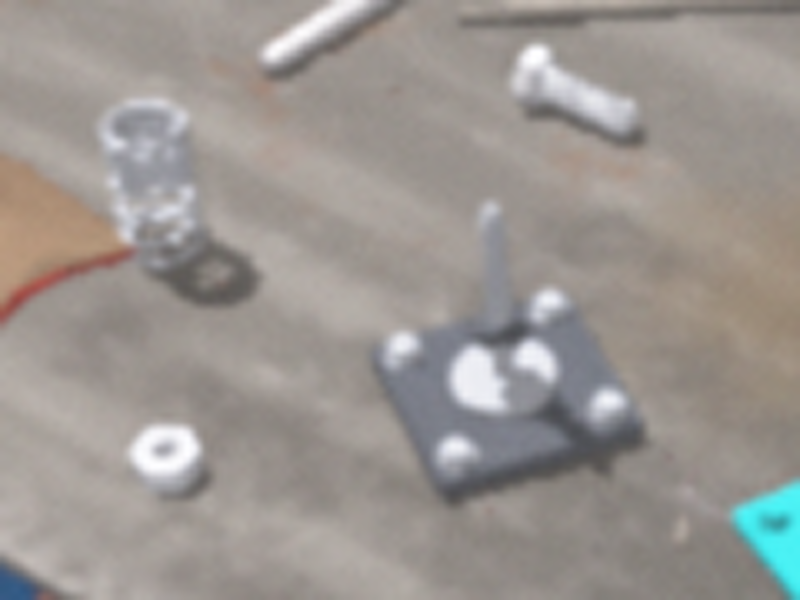

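```bash
cat > h.py <<'E'
import numpy as np,cv2,pickle
from scipy.spatial.transform import Rotation as R
def T_w_tool(s):
    T=np.eye(4);T[:3,:3]=R.from_euler('xyz',s['tcp_rot'],degrees=True).as_matrix();T[:3,3]=s['ee_pos'];return T
def cfw(c,s=None):
    if 'camera_from_world' in c: return c['camera_from_world']
    return np.linalg.inv(T_w_tool(s)@c['T_tool_cam'])
def at_z(c,px,z,s=None):
    T=cfw(c,s);n=cv2.undistortPoints(np.array([[px]],float),c['camera_matrix'],c['dist'])[0,0]
    Ti=np.linalg.inv(T);o=Ti[:3,3];d=Ti[:3,:3]@[n[0],n[1],1]
    return o+d*(z-o[2])/d[2]
def proj(c,p,s=None):
    T=cfw(c,s);return cv2.projectPoints(np.atleast_2d(np.array(p,float)),T[:3,:3],T[:3,3],c['camera_matrix'],c['dist'])[0][:,0]
E
python3 - <<'E'
from h import *
s,d=pickle.load(open("d0.pkl","rb"));t=d['top'];sc=d['scene']
print('spring',at_z(t,(206.2,268.4),70), at_z(sc,(220+147*.15,200+118*.15),70), at_z(sc,(220+163*.15,200+245*.15),0))
print('seat',at_z(t,(283.5,265),16),'plate',at_z(t,(285.2,265.75),10), at_z(sc,(220+502*.15,200+378*.15),16),'tip',at_z(sc,(220+489*.15,200+207*.15),106))
for q in[(528,122),(688,210),(595,367),(433,277)]: print(at_z(t,(180+q[0]*.1875,220+q[1]*.1875),10))
print('cap',at_z(t,(402.3,246.3),5),at_z(t,(340+335*.1875,215+162*.1875),17),at_z(sc,(403,299),5))
E
```

```text
spring [513.07341373 218.56609878  70.        ] [515.20143938 218.42944253  70.        ] [511.79220081 218.50714058   0.        ]
seat [523.9897421   33.94990113  16.        ] plate [522.4770953   30.10182445  10.        ] [520.88472027  32.49983506  16.        ] tip [523.84486369  34.83365269 106.        ]
[582.58364387  46.508747    10.        ]
[538.54037314 -31.81656504  10.        ]
[462.71179598  13.48550294  10.        ]
[506.97941843  92.30654499  10.        ]
cap [ 571.25300734 -276.58515125    5.        ] [ 572.21284753 -275.87724735   17.        ] [ 568.25477313 -276.91488809    5.        ]
```

Call:
{"api": "jog_arm", "payload": {
  "plan": "0 0 0 -0.5 0.98 0.16 1;0 0 0 -0.5 0.98 0.16 1;0 0 0 -0.5 0.98 0.16 1;0 0 0 -0.5 0.98 0.16 1;0 0 0 -0.5 0.98 0.16 1;0 0 0 -0.5 0.98 0.16 1;0 0 0 -0.5 0.98 0.16 1;0 0 0 -0.5 0.98 0.16 1;0 0 0 -0.5 0.98 0.16 1;0 0 0 -0.5 0.98 0.16 1;0 0 0 -0.5 0.98 0.16 1;0 0 0 -0.5 0.98 0.16 1"
}}

```text
clock: 1.15
ee_pos: [443.5, 303.3, 182.9]
tcp_rot: [-180.0, 0.0, 67.7]
wrist_force: [-0.2, -0.1, -0.1]
width: 85.4
```

Call:
{"api": "jog_arm", "payload": {
  "plan": "0 0 0 -0.5 0.98 0.16 1;0 0 0 -0.5 0.98 0.16 1;0 0 0 -0.5 0.98 0.16 1;0 0 0 -0.5 0.98 0.16 1;0 0 0 0 0 0 1;0 0 0 0 0 0 1"
}}

```text
clock: 1.65
ee_pos: [515.1, 219.9, 166.8]
tcp_rot: [-180.0, 0.0, 67.5]
wrist_force: [-1.0, 0.8, 0.4]
width: 85.2
```

```bash
cat > snap.py <<'E'
from bench import *
from h import *
import sys
def snap(tag,names=("wrist",)):
    d={}
    s=sense()
    for n in names:
        d[n]=read_camera(n);cv2.imwrite(f"pics/{n}_{tag}.png",d[n]["img"][:,:,::-1])
    pickle.dump((s,d),open(f"{tag}.pkl","wb"))
    print({k:np.round(s[k],2) for k in("clock","ee_pos","tcp_rot","wrist_force","torque","width","qpos")})
snap(sys.argv[1],sys.argv[2:] or ("wrist",))
E
python3 snap.py s1
```

```text
{'clock': np.float64(1.65), 'ee_pos': array([515.11, 219.87, 166.77]), 'tcp_rot': array([-1.7996e+02,  3.0000e-02,  6.7510e+01]), 'wrist_force': array([-0.97,  0.77,  0.43]), 'torque': array([ 0.02, -0.04, -0.01]), 'width': np.float64(85.25), 'qpos': array([ 16.05,  21.18,  95.82,   0.  ,  63.05, -51.46])}
```

View pics/wrist_s1.png

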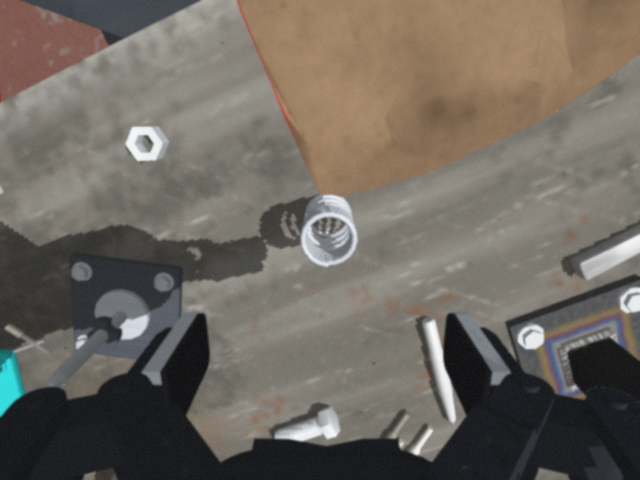

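The wrist view has the spring top at about (329,238) and the post seat at about (119,315), with nothing near the fingers.

```bash
python3 - <<'E'
from h import *
s,d=pickle.load(open("s1.pkl","rb"));c=d['wrist'];im=c['img'][:,:,::-1].copy()
a=cv2.resize(im[180:280,280:380],(600,600),interpolation=cv2.INTER_CUBIC)
P=at_z(c,(329,238),70,s);print(P)
# draw projected circle
def circ(im,p,r,off,k):
    th=np.linspace(0,2*np.pi,60)
    q=proj(c,np.c_[p[0]+r*np.cos(th),p[1]+r*np.sin(th),0*th+p[2]],s)
    cv2.polylines(im,[np.int32(np.round((q-off)*k))],True,(0,0,255),1)
circ(a,P,18,(280,180),6);circ(a,[P[0],P[1],0],18,(280,180),6)
b=cv2.resize(im[245:370,60:210],(720,600),interpolation=cv2.INTER_CUBIC)
Q=at_z(c,(119,315),16,s);print(Q)
circ(b,Q,22,(60,245),4.8)
circ(b,[Q[0],Q[1],46],12,(60,245),4.8)
cv2.imwrite("pics/z2.png",np.hstack([cv2.resize(a,(400,400)),cv2.resize(b,(400,400))]))
E
```

```text
[514.4435492  222.19230577  70.        ]
[525.44439287  33.45922088  16.        ]
```

View pics/z2.png

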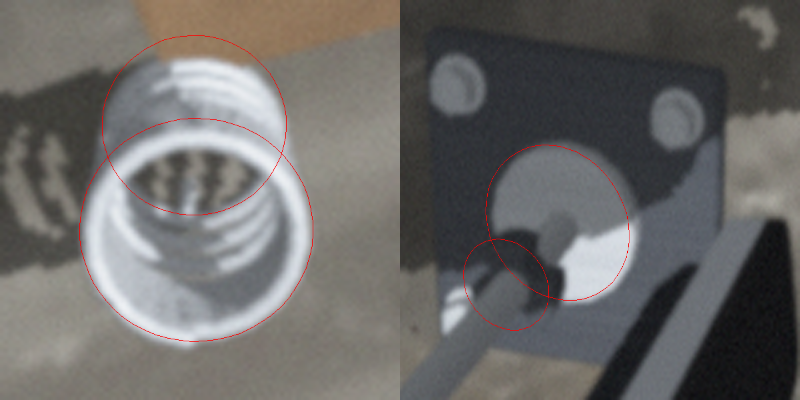

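Call:
{"api": "jog_arm", "payload": {
  "plan": "0 0 0 0 -0.04 0.9 1;0 0 0 0 0 0.9 1;0 0 0 0 0 0.9 1;0 0 0 0 0 0.9 1;0 0 0 0 0 0.9 1;0 0 0 0 0 0.7 1;0 0 0 0 0 0 1;0 0 0 0 0 0 0.6;0 0 0 0 0 0 0.4;0 0 0 0 0 0 0.2;0 0 0 0 0 0 0.1;0 0 0 0 0 0 0.1"
}}

```text
clock: 2.7
ee_pos: [514.5, 221.8, 38.4]
tcp_rot: [179.9, -0.1, 67.7]
wrist_force: [0.6, 0.8, 0.2]
width: 35.0
```

Call:
{"api": "jog_arm", "payload": {
  "plan": "0 0 0 0 0 0 0.1;0 0 0 0 0 0 0.1;0 0 0 0 0 0 0.1;0 0 0 0 0 0 0.1"
}}

```text
clock: 3.03
ee_pos: [514.1, 221.5, 37.5]
tcp_rot: [180.0, -0.0, 67.7]
wrist_force: [0.3, 0.5, 1.2]
width: 35.2
```

```bash
python3 snap.py s2
```

```text
{'clock': np.float64(3.03), 'ee_pos': array([514.13, 221.47,  37.53]), 'tcp_rot': array([ 1.7996e+02, -3.0000e-02,  6.7660e+01]), 'wrist_force': array([0.25, 0.48, 1.17]), 'torque': array([ 0.17, -0.16, -0.01]), 'width': np.float64(35.16), 'qpos': array([ 16.24,  31.2 , 102.09,  -0.  ,  46.66, -51.42])}
```

View pics/wrist_s2.png

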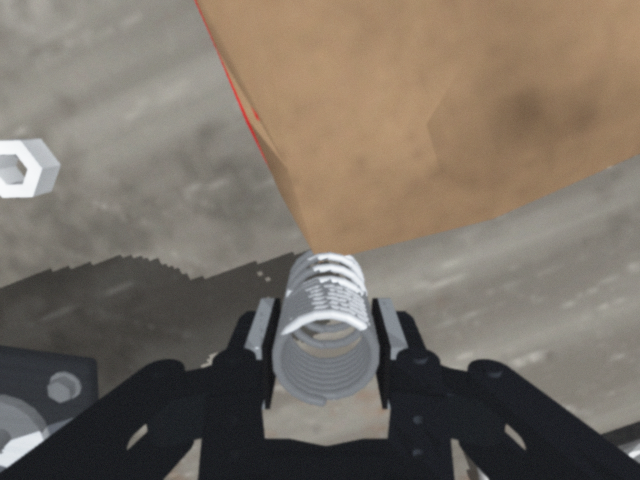

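Call:
{"api": "jog_arm", "payload": {
  "plan": "0 0 0 0 0 -0.85 0.1;0 0 0 0 0 -0.85 0.1;0 0 0 0 0 -0.85 0.1;0 0 0 0 0 -0.85 0.1;0 0 0 0 0 -0.85 0.1;0 0 0 0 0 -0.85 0.1;0 0 0 -0.85 0.4 0 0.1;0 0 0 -0.85 0.4 0 0.1;0 0 0 -0.85 0.4 0 0.1;0 0 0 -0.85 0.4 0 0.1;0 0 0 -0.85 0.4 0 0.1;0 0 0 -0.85 0.4 0 0.1"
}}

```text
clock: 4.08
ee_pos: [519.7, 79.4, 164.3]
tcp_rot: [-179.9, 0.1, 67.7]
wrist_force: [0.2, 0.1, -1.0]
width: 34.7
```

Call:
{"api": "jog_arm", "payload": {
  "plan": "0 0 0 -0.85 0.4 0 0.1;0 0 0 -0.85 0.4 0 0.1;0 0 0 0 0 0 0.1;0 0 0 0 0 0 0.1;0 0 0 0 0 0 0.1"
}}

```text
clock: 4.5
ee_pos: [522.4, 34.0, 164.4]
tcp_rot: [-179.9, 0.0, 67.6]
wrist_force: [-0.6, 0.7, -1.2]
width: 34.6
```

```bash
python3 snap.py s3 wrist top scene
```

```text
{'clock': np.float64(4.5), 'ee_pos': array([522.41,  34.  , 164.42]), 'tcp_rot': array([-1.7992e+02,  1.0000e-02,  6.7620e+01]), 'wrist_force': array([-0.6 ,  0.7 , -1.17]), 'torque': array([-0.06, -0.02, -0.01]), 'width': np.float64(34.6), 'qpos': array([-3.8500e+00,  1.8590e+01,  1.0045e+02,  2.0000e-02,  6.1040e+01,
       -7.1490e+01])}
```

View pics/wrist_s3.png

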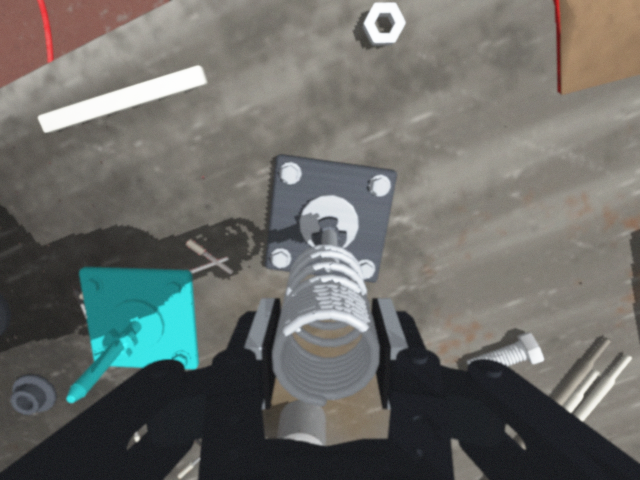

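View pics/scene_s3.png

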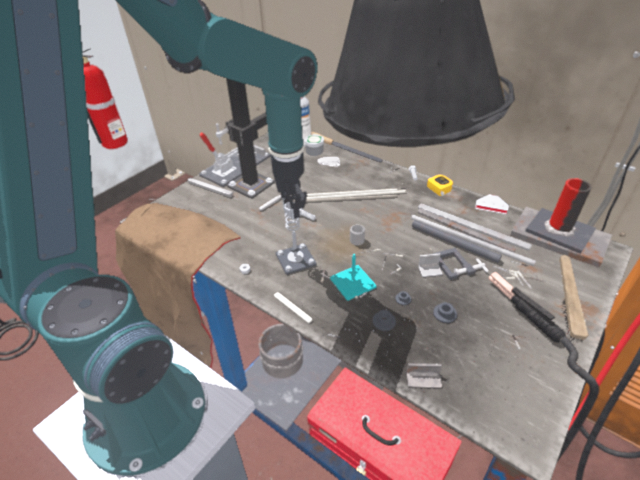

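```bash
python3 - <<'E'
from h import *
s,d=pickle.load(open("s3.pkl","rb"));c=d['wrist'];im=c['img'][:,:,::-1].copy()
K=8;off=np.array((270,185))
a=cv2.resize(im[185:260,270:370],None,fx=K,fy=K,interpolation=cv2.INTER_CUBIC)
def circ(p,r,col):
    th=np.linspace(0,2*np.pi,60)
    q=proj(c,np.c_[p[0]+r*np.cos(th),p[1]+r*np.sin(th),0*th+p[2]],s)
    cv2.polylines(a,[np.int32(np.round((q-off+.5)*K))],True,col,1)
Q=at_z(c,(329.5,224),16,s);print(Q)
for z,r,col in((16,22,(0,0,255)),(38,12,(0,255,0)),(46,12,(255,0,0)),(106,2.5,(0,255,255))): circ((Q[0],Q[1],z),r,col)
P=np.array(s['ee_pos']);circ((P[0],P[1],P[2]-37.5),18,(255,0,255));print(P[:2]-Q[:2])
cv2.imwrite("pics/z3.png",a)
E
```

```text
[526.59638613  35.14844895  16.        ]
[-4.18641321 -1.14369848]
```

View pics/z3.png

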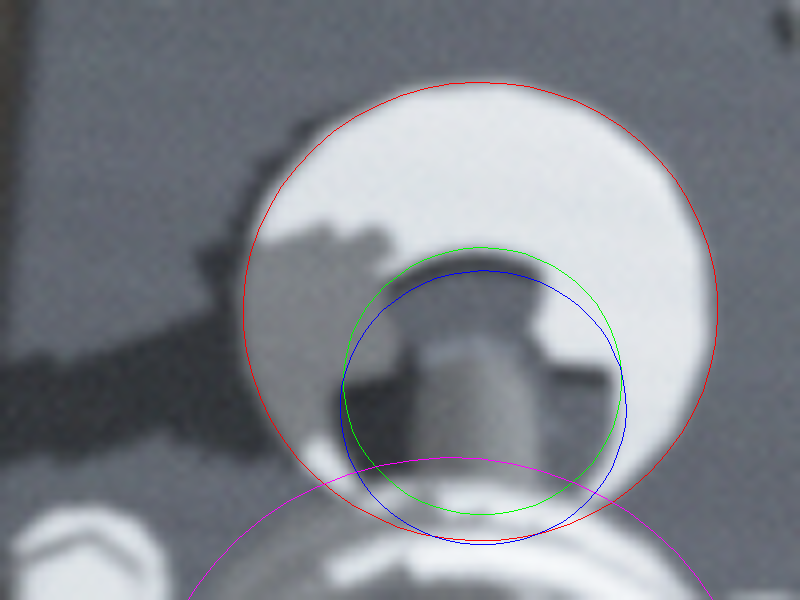

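```bash
python3 - <<'E'
from h import *
s,d=pickle.load(open("s1.pkl","rb"));im=d['wrist']['img'][:,:,::-1]
a=cv2.resize(im[190:270,295:362],None,fx=7,fy=7,interpolation=cv2.INTER_CUBIC)
s3,d3=pickle.load(open("s3.pkl","rb"));c=d3['wrist']
im3=c['img'][:,:,::-1].copy()
def circ(im,p,r,col):
    th=np.linspace(0,2*np.pi,60)
    q=proj(c,np.c_[p[0]+r*np.cos(th),p[1]+r*np.sin(th),0*th+p[2]],s3)
    cv2.polylines(im,[np.int32(np.round((q)))],True,col,1)
P=s3['ee_pos']
b=cv2.resize(im3[240:420,260:400],None,fx=3.1,fy=3.1,interpolation=cv2.INTER_CUBIC)
cv2.imwrite("pics/z4.png",np.hstack([a[:558,:400],b[:558,:434][:,:400]]))
for px in((326,363),(326,366)):
    w=at_z(c,px,P[2]+32.5,s3);print(np.linalg.inv(T_w_tool(s3))@np.r_[w,1])
E
```

```text
[  0.1545008   -0.08596744 -32.49993012   1.        ]
[  0.1555844    1.02032743 -32.50152713   1.        ]
```

View pics/z4.png

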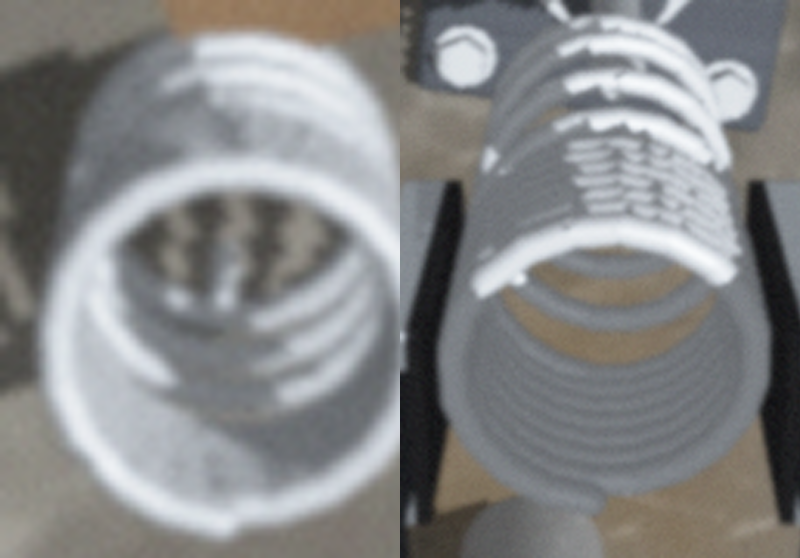

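Call:
{"api": "jog_arm", "payload": {
  "plan": "0 0 0 0.1 0.12 0 0.1;0 0 0 0 0 0 0.1;0 0 0 0 0 0.4 0.1;0 0 0 0 0 0.4 0.1;0 0 0 0 0 0.4 0.1;0 0 0 0 0 0.4 0.1;0 0 0 0 0 0 0.1;0 0 0 0 0 0 0.1"
}}

```text
clock: 5.32
ee_pos: [525.8, 34.9, 123.6]
tcp_rot: [-179.9, 0.1, 67.7]
wrist_force: [-0.5, 0.7, -0.8]
width: 35.0
```

```bash
python3 snap.py s4 wrist top scene;python3 - <<'E'
from h import *
s,d=pickle.load(open("s4.pkl","rb"))
im=d['wrist']['img'][:,:,::-1];a=cv2.resize(im[190:400,255:405],(400,560),interpolation=cv2.INTER_CUBIC)
im=d['scene']['img'][:,:,::-1];b=cv2.resize(im[190:275,265:325],(395,560),interpolation=cv2.INTER_CUBIC)
cv2.imwrite("pics/z5.png",np.hstack([a,b]))
E
```

```text
{'clock': np.float64(5.32), 'ee_pos': array([525.78,  34.91, 123.55]), 'tcp_rot': array([-1.7985e+02,  6.0000e-02,  6.7670e+01]), 'wrist_force': array([-0.52,  0.74, -0.82]), 'torque': array([-0.02, -0.03, -0.05]), 'width': np.float64(35.04), 'qpos': array([-3.7100e+00,  2.1960e+01,  1.0234e+02, -1.0000e-02,  5.5860e+01,
       -7.1370e+01])}
```

View pics/z5.png

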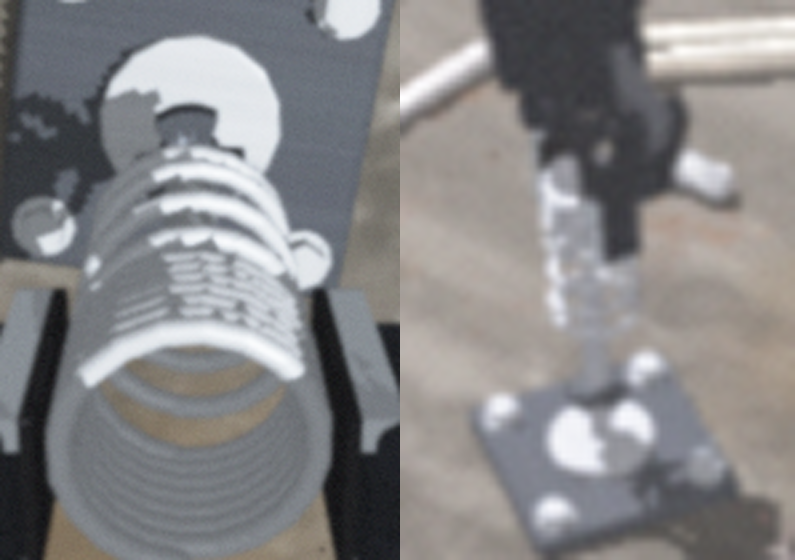

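Call:
{"api": "jog_arm", "payload": {
  "plan": "0 0 0 0 0 0.4 0.1;0 0 0 0 0 0.4 0.1;0 0 0 0 0 0.4 0.1;0 0 0 0 0 0.2 0.1;0 0 0 0 0 0 0.1;0 0 0 0 0 0 0.1"
}}

```text
clock: 5.97
ee_pos: [526.2, 34.9, 89.1]
tcp_rot: [-179.9, 0.0, 67.7]
wrist_force: [0.3, 0.1, -1.8]
width: 35.2
```

```bash
python3 snap.py s5 wrist scene;python3 - <<'E'
from h import *
s,d=pickle.load(open("s5.pkl","rb"))
im=d['wrist']['img'][:,:,::-1];a=cv2.resize(im[190:400,255:405],(400,560),interpolation=cv2.INTER_CUBIC)
im=d['scene']['img'][:,:,::-1];b=cv2.resize(im[190:275,265:325],(395,560),interpolation=cv2.INTER_CUBIC)
cv2.imwrite("pics/z6.png",np.hstack([a,b]))
E
```

```text
{'clock': np.float64(5.97), 'ee_pos': array([526.24,  34.92,  89.08]), 'tcp_rot': array([-1.7991e+02,  3.0000e-02,  6.7660e+01]), 'wrist_force': array([ 0.33,  0.15, -1.83]), 'torque': array([ 0.01, -0.02, -0.02]), 'width': np.float64(35.25), 'qpos': array([-3.7100e+00,  2.4800e+01,  1.0407e+02, -1.0000e-02,  5.1220e+01,
       -7.1370e+01])}
```

View pics/z6.png

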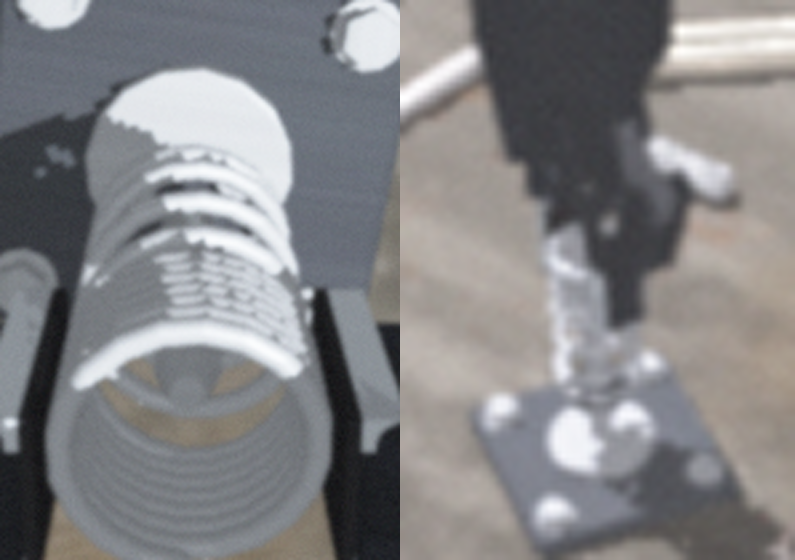

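```bash
python3 - <<'E'
from h import *
s,d=pickle.load(open("s5.pkl","rb"));c=d['wrist'];im=c['img'][:,:,::-1]
b=cv2.resize(im[290:400,260:400],None,fx=5.7,fy=5.4,interpolation=cv2.INTER_CUBIC)
def circ(p,r,col):
    th=np.linspace(0,2*np.pi,60)
    q=proj(c,np.c_[p[0]+r*np.cos(th),p[1]+r*np.sin(th),0*th+p[2]],s)
    cv2.polylines(b,[np.int32(np.round((q+.5-[260,290])*[5.7,5.4]))],True,col,1)
P=s['ee_pos'];circ((P[0],P[1],106),2.5,(0,0,255));circ((P[0],P[1],98),5,(0,0,255));circ((P[0],P[1],P[2]+32.5),18,(0,255,0));circ((P[0],P[1],P[2]+32.5),14.5,(0,255,0))
cv2.imwrite("pics/z7.png",b)
E
```

```text
(no output)
```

View pics/z7.png

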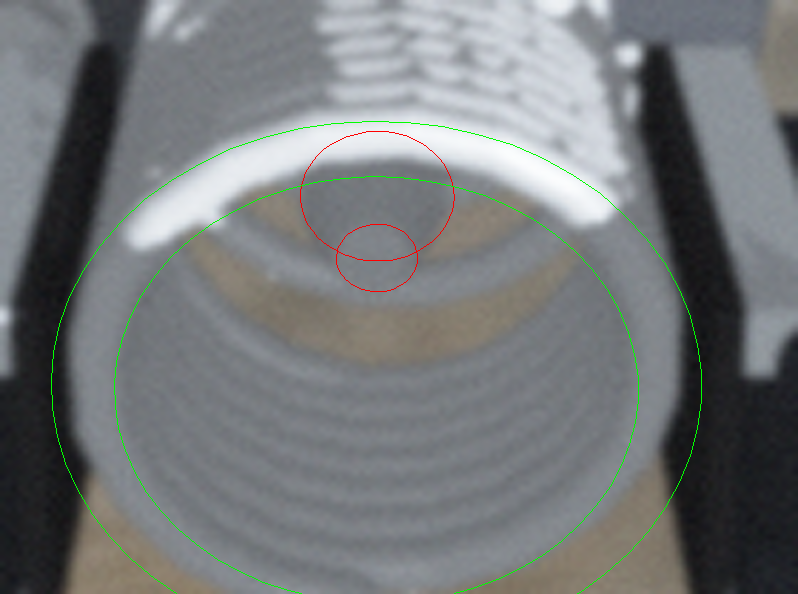

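Call:
{"api": "jog_arm", "payload": {
  "plan": "0 0 0 0 0 0.1 0.1;0 0 0 0 0 0.1 0.1;0 0 0 0 0 0.1 0.1;0 0 0 0 0 0.1 0.1;0 0 0 0 0 0 0.1"
}}

```text
clock: 6.48
ee_pos: [526.4, 34.9, 79.3]
tcp_rot: [-180.0, 0.0, 67.7]
wrist_force: [-0.4, 0.1, -1.4]
width: 35.3
```

Call:
{"api": "jog_arm", "payload": {
  "plan": "0 0 0 0 0 0 0.1"
}}

```text
clock: 6.57
ee_pos: [526.6, 34.9, 79.6]
tcp_rot: [-180.0, 0.0, 67.7]
wrist_force: [0.0, -0.7, -1.5]
width: 35.0
```

Call:
{"api": "jog_arm", "payload": {
  "plan": "0 0 0 0 0 0.1 0.1;0 0 0 0 0 0.1 0.1;0 0 0 0 0 0 0.1"
}}

```text
clock: 6.82
ee_pos: [526.5, 34.9, 74.3]
tcp_rot: [-180.0, 0.0, 67.7]
wrist_force: [0.1, 0.0, -0.5]
width: 34.5
```

Call:
{"api": "jog_arm", "payload": {
  "plan": "0 0 0 0 0 0 0.1"
}}

```text
clock: 6.9
ee_pos: [526.6, 34.9, 74.6]
tcp_rot: [-180.0, 0.0, 67.7]
wrist_force: [-0.6, 0.7, -0.9]
width: 35.1
```

Call:
{"api": "jog_arm", "payload": {
  "plan": "0 0 0 0 0 0.1 0.1;0 0 0 0 0 0.1 0.1;0 0 0 0 0 0 0.1;0 0 0 0 0 0 0.1"
}}

```text
clock: 7.23
ee_pos: [526.6, 34.9, 69.6]
tcp_rot: [-180.0, 0.0, 67.7]
wrist_force: [0.7, -0.0, -1.6]
width: 34.9
```

```bash
python3 snap.py s6 wrist scene;python3 - <<'E'
from h import *
s,d=pickle.load(open("s6.pkl","rb"))
im=d['wrist']['img'][:,:,::-1];a=cv2.resize(im[190:400,255:405],(400,560),interpolation=cv2.INTER_CUBIC)
im=d['scene']['img'][:,:,::-1];b=cv2.resize(im[190:275,265:325],(395,560),interpolation=cv2.INTER_CUBIC)
cv2.imwrite("pics/z8.png",np.hstack([a,b]))
E
```

```text
{'clock': np.float64(7.23), 'ee_pos': array([526.6 ,  34.9 ,  69.59]), 'tcp_rot': array([-1.7997e+02,  1.0000e-02,  6.7660e+01]), 'wrist_force': array([ 0.7 , -0.05, -1.61]), 'torque': array([0.01, 0.04, 0.04]), 'width': np.float64(34.91), 'qpos': array([-3.7100e+00,  2.6500e+01,  1.0494e+02, -1.0000e-02,  4.8580e+01,
       -7.1370e+01])}
```

View pics/z8.png

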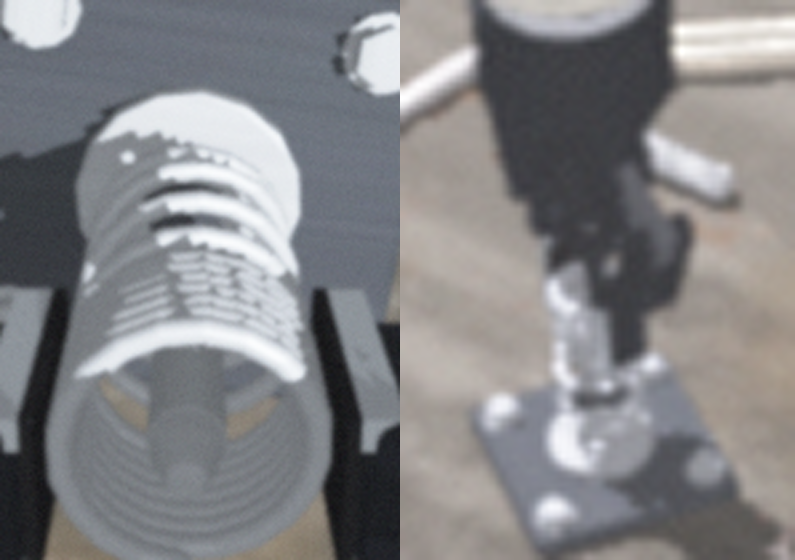

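Threaded with no resistance: the coils aren't compressed, the collar shows inside them, and there is no contact force. I'll lower it to the seat.

Call:
{"api": "jog_arm", "payload": {
  "plan": "0 0 0 0 0 0.1 0.1;0 0 0 0 0 0.1 0.1;0 0 0 0 0 0.1 0.1;0 0 0 0 0 0.1 0.1;0 0 0 0 0 0.1 0.1;0 0 0 0 0 0 0.1;0 0 0 0 0 0 0.1"
}}

```text
clock: 7.92
ee_pos: [526.6, 34.9, 57.1]
tcp_rot: [-180.0, 0.0, 67.7]
wrist_force: [0.3, -0.0, -0.9]
width: 34.8
```

Call:
{"api": "jog_arm", "payload": {
  "plan": "0 0 0 0 0 0.1 0.1;0 0 0 0 0 0 0.1"
}}

```text
clock: 8.08
ee_pos: [526.9, 34.9, 54.7]
tcp_rot: [180.0, -0.0, 67.7]
wrist_force: [-0.2, -0.0, 0.3]
width: 34.6
```

Call:
{"api": "jog_arm", "payload": {
  "plan": "0 0 0 0 0 0.1 0.1;0 0 0 0 0 0 0.1"
}}

```text
clock: 8.25
ee_pos: [526.9, 34.9, 52.2]
tcp_rot: [180.0, -0.0, 67.7]
wrist_force: [-0.5, 0.0, 0.7]
width: 35.1
```

```bash
python3 snap.py s7 wrist scene;python3 - <<'E'
from h import *
s,d=pickle.load(open("s7.pkl","rb"))
im=d['wrist']['img'][:,:,::-1];a=cv2.resize(im[190:400,255:405],(400,560),interpolation=cv2.INTER_CUBIC)
im=d['scene']['img'][:,:,::-1];b=cv2.resize(im[190:275,265:325],(395,560),interpolation=cv2.INTER_CUBIC)
cv2.imwrite("pics/z9.png",np.hstack([a,b]))
E
```

```text
{'clock': np.float64(8.25), 'ee_pos': array([526.95,  34.9 ,  52.21]), 'tcp_rot': array([179.98,  -0.  ,  67.66]), 'wrist_force': array([-0.54,  0.03,  0.75]), 'torque': array([0.03, 0.05, 0.  ]), 'width': np.float64(35.09), 'qpos': array([ -3.71,  28.08, 105.64,  -0.  ,  46.26, -71.37])}
```

View pics/z9.png

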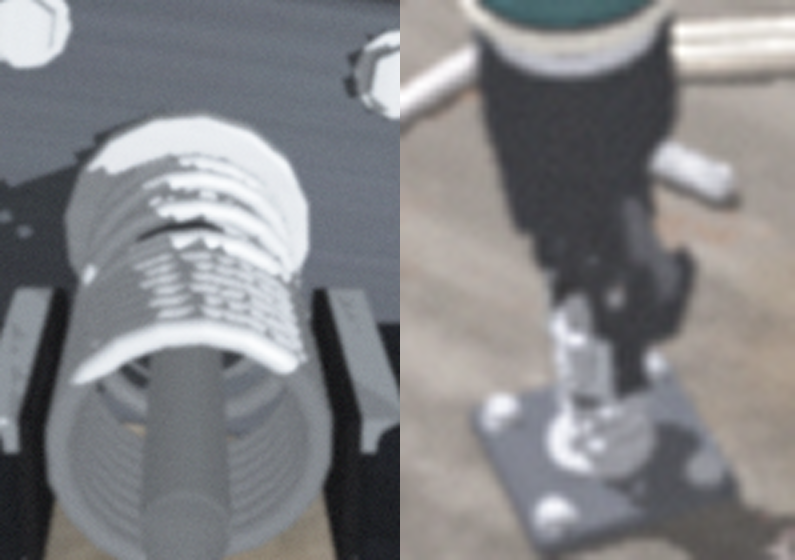

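Call:
{"api": "jog_arm", "payload": {
  "plan": "0 0 0 0 0 -0.05 0.1;0 0 0 0 0 0 0.1;0 0 0 0 0 0 0.5;0 0 0 0 0 0 0.8;0 0 0 0 0 0 1;0 0 0 0 0 0 1;0 0 0 0 0 -0.3 1;0 0 0 0 0 -0.8 1;0 0 0 0 0 -0.9 1;0 0 0 0 0 -0.9 1;0 0 0 0 0 -0.9 1;0 0 0 0 0 0 1"
}}

```text
clock: 9.35
ee_pos: [529.7, 34.8, 153.2]
tcp_rot: [179.6, -0.1, 67.7]
wrist_force: [0.4, -0.0, 0.4]
width: 85.2
```

Call:
{"api": "jog_arm", "payload": {
  "plan": "0 0 0 0 0 -0.9 1;0 0 0 0 -0.2 -0.5 1;0 0 0 0 0 0 1;0 0 0 0 0 0 1"
}}

```text
clock: 9.68
ee_pos: [522.3, 36.8, 183.9]
tcp_rot: [179.9, -0.0, 67.7]
wrist_force: [-0.1, -0.8, -0.5]
width: 85.3
```

```bash
python3 snap.py s8 wrist scene;python3 - <<'E'
from h import *
s,d=pickle.load(open("s8.pkl","rb"))
im=d['wrist']['img'][:,:,::-1];a=cv2.resize(im[140:350,255:405],(400,560),interpolation=cv2.INTER_CUBIC)
im=d['scene']['img'][:,:,::-1];b=cv2.resize(im[190:275,265:325],(395,560),interpolation=cv2.INTER_CUBIC)
cv2.imwrite("pics/z10.png",np.hstack([a,b]))
E
```

```text
{'clock': np.float64(9.68), 'ee_pos': array([522.31,  36.82, 183.85]), 'tcp_rot': array([ 1.7993e+02, -2.0000e-02,  6.7680e+01]), 'wrist_force': array([-0.11, -0.78, -0.46]), 'torque': array([-0.04, -0.03, -0.02]), 'width': np.float64(85.28), 'qpos': array([-3.520e+00,  1.718e+01,  9.930e+01, -1.000e-02,  6.345e+01,
       -7.120e+01])}
```

View pics/z10.png

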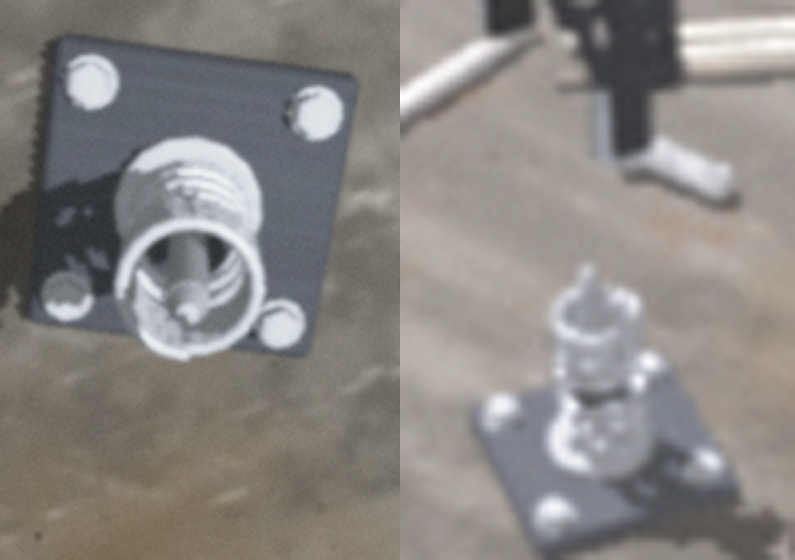

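The spring stands upright on the seat with the rod through it. The ring centre is at about (326,248) and the rod tip at about (325.5,257). I'll check the height and work out the move to the cap.

```bash
python3 - <<'E'
from h import *
s,d=pickle.load(open("s8.pkl","rb"));c=d['wrist']
print('tip',at_z(c,(325.5,257),106,s),'seat',at_z(c,(255+190*.375,140+205*.375),16,s))
for z in(78,82,86,90):
    a=at_z(c,(255+117*.375,247.6),z,s);b=at_z(c,(255+266*.375,247.6),z,s);print(z,np.linalg.norm(a-b),(a+b)/2)
x=R.from_euler('xyz',s['tcp_rot'],degrees=True).as_matrix()
print(x.T@(np.array([570.5,-276.5,150])-s['ee_pos'])/25)
E
```

```text
tip [526.20889591  35.04132367 106.        ] seat [525.50438711  35.83521149  16.        ]
78 36.0320387029937 [529.93780724  34.38529077  78.        ]
82 35.45224607764154 [528.69030543  34.88785897  82.        ]
86 34.87245345228942 [527.44280362  35.39042718  86.        ]
90 34.29266082693731 [526.19530181  35.89299538  90.        ]
[-10.86146853   6.54197235   1.3590745 ]
```

Call:
{"api": "jog_arm", "payload": {
  "plan": "0 0 0 -0.9 0.54 0 1;0 0 0 -0.9 0.54 0 1;0 0 0 -0.9 0.54 0 1;0 0 0 -0.9 0.54 0 1;0 0 0 -0.9 0.54 0 1;0 0 0 -0.9 0.54 0 1;0 0 0 -0.9 0.54 0 1;0 0 0 -0.9 0.54 0 1;0 0 0 -0.9 0.54 0.3 1;0 0 0 -0.9 0.54 0.3 1;0 0 0 -0.9 0.54 0.4 1;0 0 0 -0.9 0.54 0.4 1"
}}

```text
clock: 10.78
ee_pos: [568.9, -275.6, 146.6]
tcp_rot: [-179.9, -0.0, 67.7]
wrist_force: [0.0, -0.1, 0.1]
width: 85.6
```

Call:
{"api": "jog_arm", "payload": {
  "plan": "0 0 0 0 0 0.5 1;0 0 0 0 0 0 1;0 0 0 0 0 0 1;0 0 0 0 0 0 1"
}}

```text
clock: 11.12
ee_pos: [568.9, -273.6, 135.5]
tcp_rot: [-179.9, -0.0, 67.7]
wrist_force: [-0.0, -0.3, -0.4]
width: 85.4
```

```bash
python3 snap.py s9
```

```text
{'clock': np.float64(11.12), 'ee_pos': array([ 568.93, -273.64,  135.54]), 'tcp_rot': array([-1.799e+02, -2.000e-02,  6.769e+01]), 'wrist_force': array([-0.01, -0.3 , -0.36]), 'torque': array([-0.03, -0.01,  0.01]), 'width': np.float64(85.36), 'qpos': array([-3.195e+01,  2.849e+01,  8.826e+01,  1.000e-02,  6.335e+01,
       -9.965e+01])}
```

View pics/wrist_s9.png

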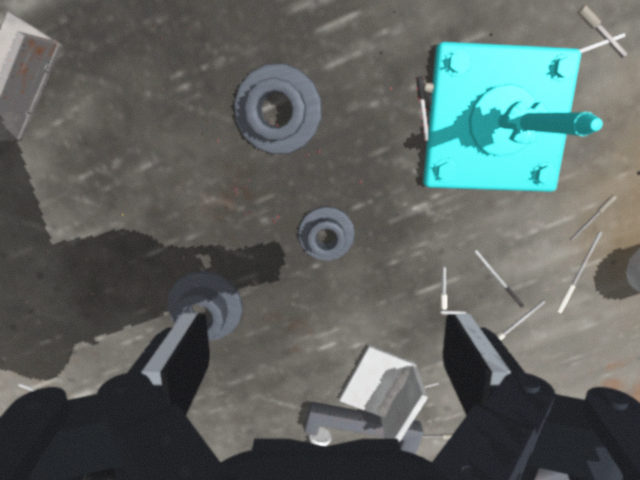

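```bash
python3 - <<'E'
from h import *
s,d=pickle.load(open("s9.pkl","rb"));c=d['wrist'];im=c['img'][:,:,::-1]
Ti=np.linalg.inv(T_w_tool(s))
K=8;off=np.array((285,195))
a=cv2.resize(im[195:270,285:370],None,fx=K,fy=K,interpolation=cv2.INTER_CUBIC)
def circ(p,r,col):
    th=np.linspace(0,2*np.pi,60)
    q=proj(c,np.c_[p[0]+r*np.cos(th),p[1]+r*np.sin(th),0*th+p[2]],s)
    cv2.polylines(a,[np.int32(np.round((q-off+.5)*K))],True,col,1)
P=at_z(c,(325.8,234),5,s);print(P,Ti@np.r_[P,1])
circ(P,20,(0,0,255));circ((P[0],P[1],17),13,(0,255,0));circ((P[0],P[1],17),7.5,(0,255,0));circ((P[0],P[1],0),20,(255,0,0))
cv2.imwrite("pics/z11.png",a)
for px,z in(((205,305),7),((278,108),7),((330,402),36),((372,348),36),((365,420),20)): 
    w=at_z(c,px,z,s);print(px,w,(Ti@np.r_[w,1])[:2])
print([ (Ti@np.r_[at_z(c,p,7,s),1])[:2] for p in((167,305),(242,305))])
E
```

```text
[ 574.32798409 -275.85805634    5.        ] [-5.59897188e-02  6.05680805e+00  1.30529862e+02  1.00000000e+00]
(205, 305) [ 590.60267447 -379.06292433    7.        ] [-89.35554772  60.28941648]
(278, 108) [ 484.72215161 -272.09250137    7.        ] [-30.58877607 -78.27376701]
(330, 402) [ 683.44156584 -317.24936184   36.        ] [  3.08617259 122.66219363]
(372, 348) [ 652.98625014 -273.91826913   36.        ] [31.61159723 78.03706171]
(365, 420) [ 721.73518389 -303.16637768   20.        ] [ 30.64622305 152.77003969]
[array([-117.76232461,   60.44596655]), array([-61.87662338,  60.17085647])]
```

View pics/z11.png

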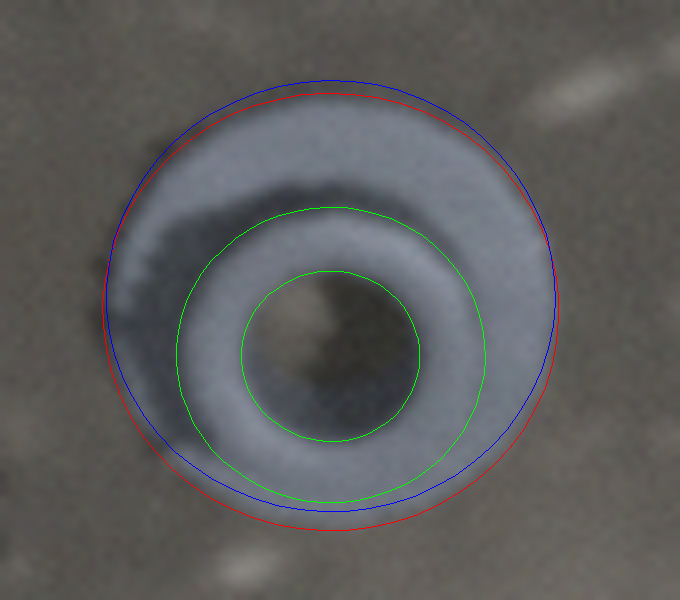

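Call:
{"api": "jog_arm", "payload": {
  "plan": "0 0 0 0 0.23 0.8 1;0 0 0 0 0 0.8 1;0 0 0 0 0 0.8 1;0 0 0 0 0 0.8 1;0 0 0 0 0 0.8 1;0 0 0 0 0 0.8 1;0 0 0 0 0 0.2 1;0 0 0 0 0 0 1;0 0 0 0 0 0 1;0 0 0 0 0 0 1"
}}

```text
clock: 12.0
ee_pos: [575.9, -277.1, 12.7]
tcp_rot: [179.9, 0.0, 67.7]
wrist_force: [-0.8, -0.0, -0.2]
width: 85.4
```

```bash
python3 snap.py s10
```

```text
{'clock': np.float64(12.0), 'ee_pos': array([ 575.89, -277.07,   12.7 ]), 'tcp_rot': array([1.7985e+02, 3.0000e-02, 6.7690e+01]), 'wrist_force': array([-0.76, -0.03, -0.23]), 'torque': array([-0.04, -0.  , -0.03]), 'width': np.float64(85.44), 'qpos': array([-3.188e+01,  3.773e+01,  9.221e+01, -1.000e-02,  4.991e+01,
       -9.957e+01])}
```

View pics/wrist_s10.png

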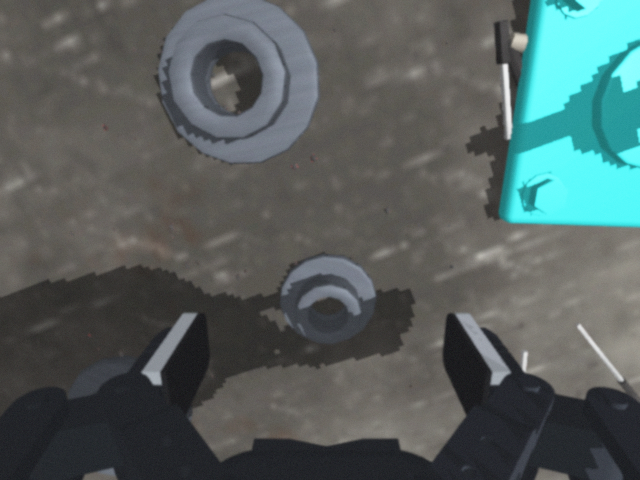

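```bash
python3 - <<'E'
from h import *
s,d=pickle.load(open("s10.pkl","rb"));c=d['wrist']
Ti=np.linalg.inv(T_w_tool(s))
for px,z in(((328,299),5),((331,304),17)):
    w=at_z(c,px,z,s);print(w,(Ti@np.r_[w,1])[:2])
E
```

```text
[ 573.51219113 -275.07483435    5.        ] [ 0.94598547 -2.97277416]
[ 570.45511708 -272.65950496   17.        ] [ 2.01394492 -6.68734089]
```

```bash
python3 - <<'E'
from h import *
s,d=pickle.load(open("s10.pkl","rb"));c=d['wrist'];im=c['img'][:,:,::-1]
K=6;off=np.array((265,245))
a0=cv2.resize(im[245:350,265:395],None,fx=K,fy=K,interpolation=cv2.INTER_CUBIC);out=[]
for P in ((574.3,-275.9),(573.0,-275.0)):
    a=a0.copy()
    for z,r,col in((5,20,(0,0,255)),(17,13,(0,255,0)),(17,7.5,(0,255,0))):
        th=np.linspace(0,2*np.pi,60)
        q=proj(c,np.c_[P[0]+r*np.cos(th),P[1]+r*np.sin(th),0*th+z],s)
        cv2.polylines(a,[np.int32(np.round((q-off+.5)*K))],True,col,1)
    out.append(cv2.resize(a,(400,323)))
cv2.imwrite("pics/z12.png",np.hstack(out))
E
```

```text
(no output)
```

View pics/z12.png

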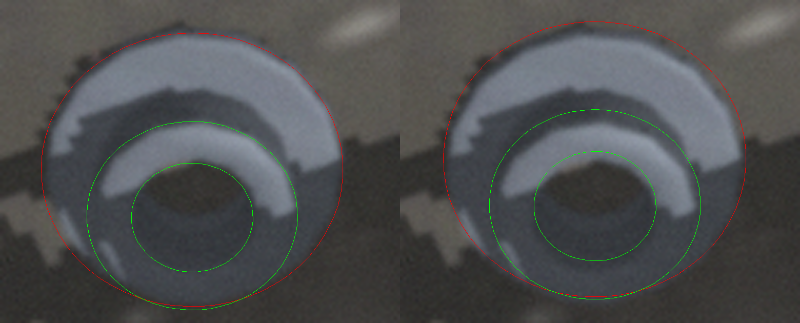

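Call:
{"api": "jog_arm", "payload": {
  "plan": "0 0 0 0.03 -0.07 0.2 1;0 0 0 0 0 0 1;0 0 0 0 0 0 0.8;0 0 0 0 0 0 0.6;0 0 0 0 0 0 0.4;0 0 0 0 0 0 0.2;0 0 0 0 0 0 0.1;0 0 0 0 0 0 0;0 0 0 0 0 0 0;0 0 0 0 0 0 0;0 0 0 0 0 0 0"
}}

```text
clock: 12.97
ee_pos: [573.5, -275.6, 6.3]
tcp_rot: [180.0, 0.0, 67.7]
wrist_force: [-0.5, -0.5, 2.7]
width: 23.9
```

```bash
python3 snap.py s11
```

```text
{'clock': np.float64(12.97), 'ee_pos': array([ 573.49, -275.56,    6.34]), 'tcp_rot': array([1.7998e+02, 2.0000e-02, 6.7670e+01]), 'wrist_force': array([-0.54, -0.52,  2.71]), 'torque': array([-0.14,  0.26, -0.02]), 'width': np.float64(23.86), 'qpos': array([-3.187e+01,  3.813e+01,  9.265e+01, -2.000e-02,  4.920e+01,
       -9.953e+01])}
```

View pics/wrist_s11.png

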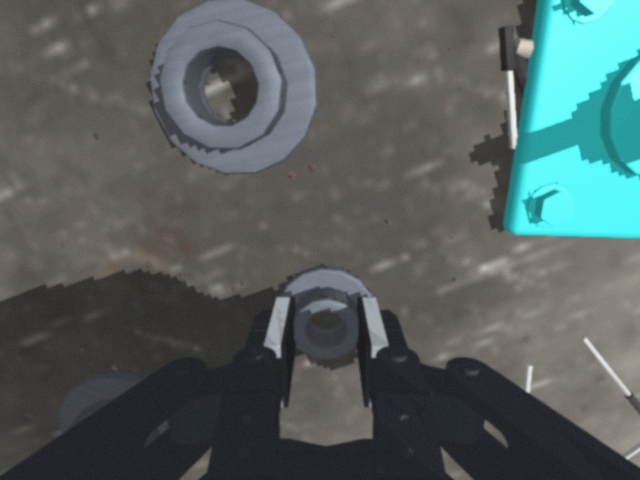

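Call:
{"api": "jog_arm", "payload": {
  "plan": "0 0 0 0 0 -0.4 0;0 0 0 0 0 -0.8 0;0 0 0 0 0 -0.8 0;0 0 0 0 0 -0.8 0;0 0 0 0 0 -0.8 0;0 0 0 0 0 -0.9 0;0 0 0 0 0 -0.9 0;0 0 0 0 0 -0.4 0;0 0 0 0 0 0 0;0 0 0 0 0 0 0"
}}

```text
clock: 13.85
ee_pos: [573.4, -275.2, 151.1]
tcp_rot: [180.0, 0.0, 67.7]
wrist_force: [-0.8, 0.1, -1.0]
width: 23.4
```

```bash
python3 snap.py s12
```

```text
{'clock': np.float64(13.85), 'ee_pos': array([ 573.41, -275.22,  151.13]), 'tcp_rot': array([179.97,   0.  ,  67.67]), 'wrist_force': array([-0.76,  0.08, -0.99]), 'torque': array([-0.01, -0.02,  0.01]), 'width': np.float64(23.39), 'qpos': array([-31.86,  27.81,  86.9 ,   0.  ,  65.26, -99.53])}
```

View pics/wrist_s12.png

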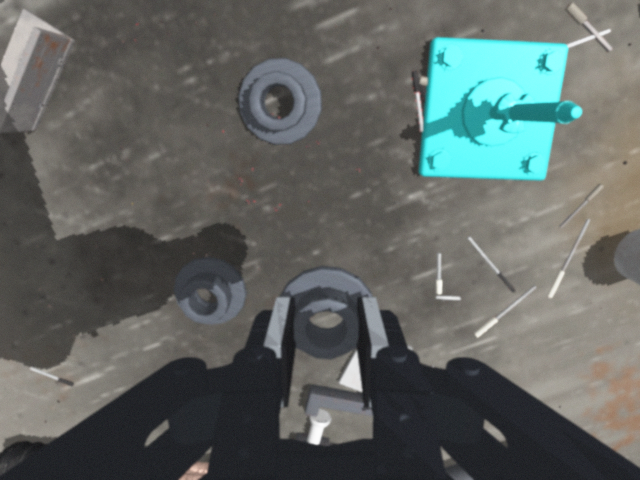

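```bash
python3 - <<'E'
from h import *
s,d=pickle.load(open("s12.pkl","rb"));c=d['wrist'];im=c['img'][:,:,::-1]
T=np.linalg.inv(c['T_tool_cam'])
K=6;off=np.array((265,250))
a0=cv2.resize(im[250:375,265:390],None,fx=K,fy=K,interpolation=cv2.INTER_CUBIC);out=[]
for P in ((0,0),(0,-2)):
    a=a0.copy()
    for z,r,col in((1.3,20,(0,0,255)),(-10.7,13,(0,255,0)),(-10.7,7.5,(0,255,0)),(6.3,7.5,(255,0,0))):
        th=np.linspace(0,2*np.pi,60)
        q=cv2.projectPoints(np.c_[P[0]+r*np.cos(th),P[1]+r*np.sin(th),0*th+z],T[:3,:3],T[:3,3],c['camera_matrix'],c['dist'])[0][:,0]
        cv2.polylines(a,[np.int32(np.round((q-off+.5)*K))],True,col,1)
    out.append(cv2.resize(a,(400,400)))
cv2.imwrite("pics/z13.png",np.hstack(out))
E
```

```text
(no output)
```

View pics/z13.png

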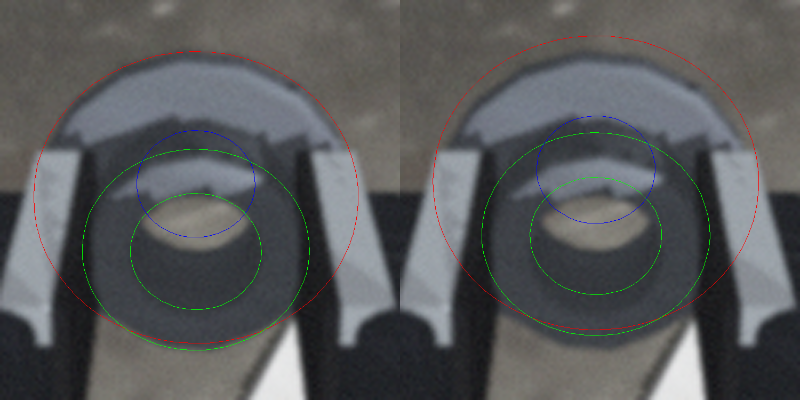

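Call:
{"api": "jog_arm", "payload": {
  "plan": "0 0 0 0.9 -0.54 0 0;0 0 0 0.9 -0.54 0 0;0 0 0 0.9 -0.54 0 0;0 0 0 0.9 -0.54 0 0;0 0 0 0.9 -0.54 0 0;0 0 0 0.9 -0.54 0 0;0 0 0 0.9 -0.54 0 0;0 0 0 0.9 -0.54 0 0;0 0 0 0.9 -0.54 0 0;0 0 0 0.9 -0.54 0 0;0 0 0 0.9 -0.54 0 0;0 0 0 0.86 -0.52 0 0"
}}

```text
clock: 14.9
ee_pos: [524.4, 36.3, 149.2]
tcp_rot: [-179.8, 0.1, 67.7]
wrist_force: [-0.1, 0.1, -0.7]
width: 23.6
```

Call:
{"api": "jog_arm", "payload": {
  "plan": "0 0 0 0 0 0 0;0 0 0 0 0 0 0;0 0 0 0 0 0 0"
}}

```text
clock: 15.15
ee_pos: [525.7, 34.6, 150.0]
tcp_rot: [-179.9, 0.1, 67.7]
wrist_force: [0.3, -0.1, -0.3]
width: 23.8
```

```bash
python3 snap.py s13 wrist scene;python3 - <<'E'
from h import *
s,d=pickle.load(open("s13.pkl","rb"))
im=d['wrist']['img'][:,:,::-1];a=cv2.resize(im[170:380,255:405],(400,560),interpolation=cv2.INTER_CUBIC)
im=d['scene']['img'][:,:,::-1];b=cv2.resize(im[190:275,265:325],(395,560),interpolation=cv2.INTER_CUBIC)
cv2.imwrite("pics/z14.png",np.hstack([a,b]))
E
```

```text
{'clock': np.float64(15.15), 'ee_pos': array([525.67,  34.58, 149.99]), 'tcp_rot': array([-1.7991e+02,  6.0000e-02,  6.7710e+01]), 'wrist_force': array([ 0.33, -0.05, -0.32]), 'torque': array([ 0.  , -0.03,  0.01]), 'width': np.float64(23.82), 'qpos': array([-3.730e+00,  1.990e+01,  1.009e+02, -4.000e-02,  5.930e+01,
       -7.142e+01])}
```

View pics/z14.png

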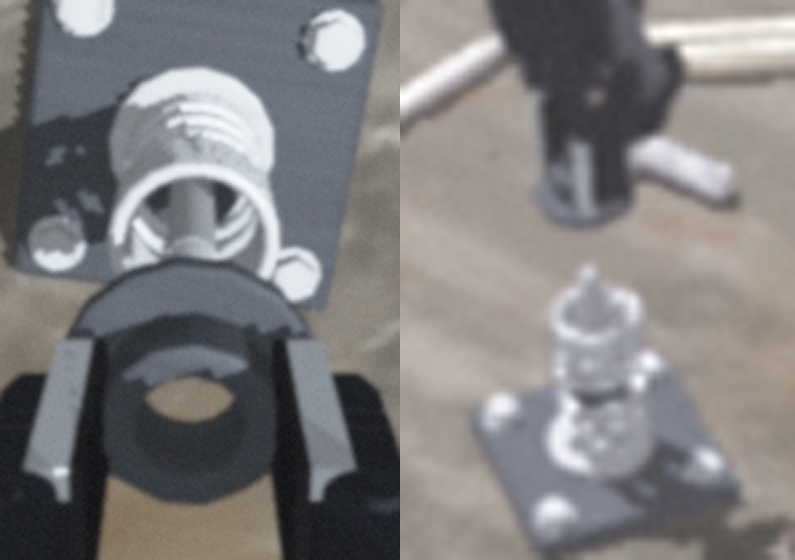

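Call:
{"api": "jog_arm", "payload": {
  "plan": "0 0 0 0 0 0.4 0;0 0 0 0 0 0.4 0;0 0 0 0 0 0.4 0;0 0 0 0 0 0.2 0;0 0 0 0 0 0 0;0 0 0 0 0 0 0"
}}

```text
clock: 15.75
ee_pos: [525.7, 34.8, 115.3]
tcp_rot: [-179.9, 0.0, 67.6]
wrist_force: [0.7, -0.0, -0.3]
width: 23.6
```

Call:
{"api": "jog_arm", "payload": {
  "plan": "0 0 0 0 0 0.1 0;0 0 0 0 0 0.1 0;0 0 0 0 0 0.1 0;0 0 0 0 0 0 0"
}}

```text
clock: 16.08
ee_pos: [526.1, 34.9, 108.3]
tcp_rot: [-180.0, 0.0, 67.7]
wrist_force: [-0.9, -0.2, -0.4]
width: 23.9
```

```bash
python3 snap.py s14 wrist scene;python3 - <<'E'
from h import *
s,d=pickle.load(open("s14.pkl","rb"))
im=d['wrist']['img'][:,:,::-1];a=cv2.resize(im[170:380,255:405],(400,560),interpolation=cv2.INTER_CUBIC)
im=d['scene']['img'][:,:,::-1];b=cv2.resize(im[190:275,265:325],(395,560),interpolation=cv2.INTER_CUBIC)
cv2.imwrite("pics/z15.png",np.hstack([a,b]))
E
```

```text
{'clock': np.float64(16.08), 'ee_pos': array([526.05,  34.91, 108.27]), 'tcp_rot': array([-1.7998e+02,  1.0000e-02,  6.7670e+01]), 'wrist_force': array([-0.93, -0.18, -0.37]), 'torque': array([-0.01, -0.04, -0.01]), 'width': np.float64(23.93), 'qpos': array([-3.7100e+00,  2.3140e+01,  1.0322e+02, -1.0000e-02,  5.3650e+01,
       -7.1370e+01])}
```

View pics/z15.png

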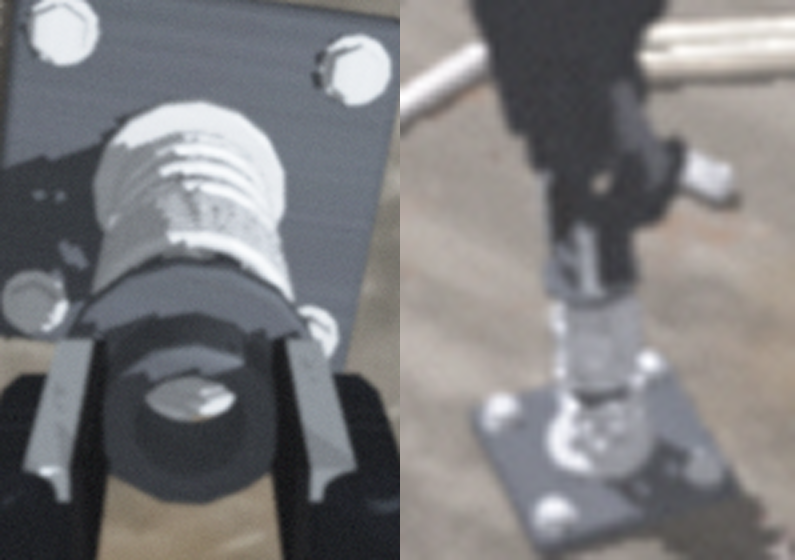

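Call:
{"api": "jog_arm", "payload": {
  "plan": "0 0 0 0 0 0.1 0;0 0 0 0 0 0.1 0;0 0 0 0 0 0.1 0;0 0 0 0 0 0 0;0 0 0 0 0 0 0"
}}

```text
clock: 16.6
ee_pos: [526.0, 34.9, 100.8]
tcp_rot: [-180.0, 0.0, 67.7]
wrist_force: [-0.1, 0.1, -0.4]
width: 23.9
```

Call:
{"api": "jog_arm", "payload": {
  "plan": "0 0 0 0 0 0.1 0;0 0 0 0 0 0.1 0;0 0 0 0 0 0 0;0 0 0 0 0 0 0"
}}

```text
clock: 16.93
ee_pos: [526.0, 34.9, 95.8]
tcp_rot: [-180.0, 0.0, 67.7]
wrist_force: [-0.8, -0.8, -0.9]
width: 23.9
```

Call:
{"api": "jog_arm", "payload": {
  "plan": "0 0 0 0 0 0.1 0;0 0 0 0 0 0 0;0 0 0 0 0 0 0"
}}

```text
clock: 17.18
ee_pos: [526.1, 34.9, 93.4]
tcp_rot: [-180.0, 0.0, 67.7]
wrist_force: [0.8, 0.1, -0.9]
width: 23.9
```

```bash
python3 snap.py s15 wrist scene;python3 - <<'E'
from h import *
s,d=pickle.load(open("s15.pkl","rb"))
im=d['wrist']['img'][:,:,::-1];a=cv2.resize(im[170:380,255:405],(400,560),interpolation=cv2.INTER_CUBIC)
im=d['scene']['img'][:,:,::-1];b=cv2.resize(im[190:275,265:325],(395,560),interpolation=cv2.INTER_CUBIC)
cv2.imwrite("pics/z16.png",np.hstack([a,b]))
E
```

```text
{'clock': np.float64(17.18), 'ee_pos': array([526.13,  34.86,  93.43]), 'tcp_rot': array([-1.7999e+02,  1.0000e-02,  6.7670e+01]), 'wrist_force': array([ 0.8 ,  0.12, -0.9 ]), 'torque': array([ 0.  , -0.03,  0.02]), 'width': np.float64(23.91), 'qpos': array([-3.7100e+00,  2.4390e+01,  1.0394e+02, -1.0000e-02,  5.1680e+01,
       -7.1380e+01])}
```

View pics/z16.png

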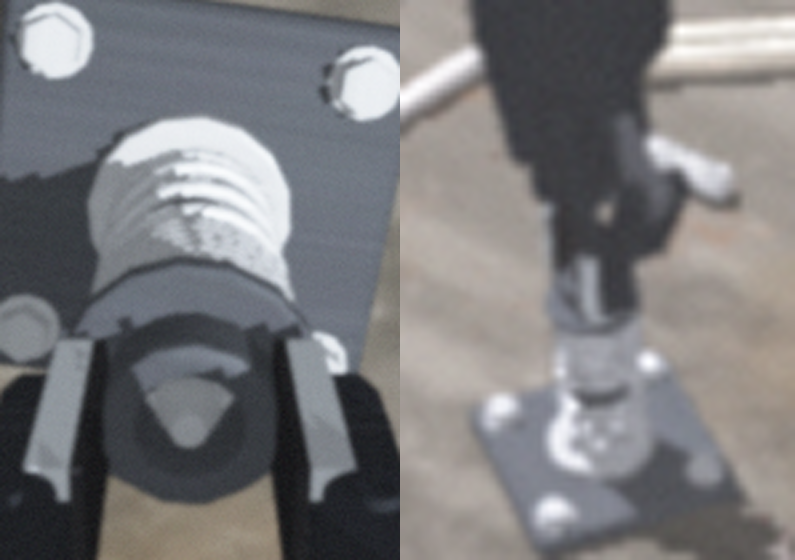

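Call:
{"api": "jog_arm", "payload": {
  "plan": "0 0 0 0 0 0.06 0;0 0 0 0 0 0 0;0 0 0 0 0 0 0"
}}

```text
clock: 17.53
ee_pos: [526.1, 34.8, 92.0]
tcp_rot: [-180.0, 0.0, 67.7]
wrist_force: [-0.7, 0.8, -0.6]
width: 23.7
```

Call:
{"api": "jog_arm", "payload": {
  "plan": "0 0 0 0 0 0.06 0;0 0 0 0 0 0 0;0 0 0 0 0 0 0"
}}

```text
clock: 17.78
ee_pos: [526.2, 34.8, 90.5]
tcp_rot: [-180.0, 0.0, 67.7]
wrist_force: [0.7, -0.9, 0.1]
width: 23.6
```

Call:
{"api": "jog_arm", "payload": {
  "plan": "0 0 0 0 0 0.06 0;0 0 0 0 0 0 0;0 0 0 0 0 0 0"
}}

```text
clock: 18.03
ee_pos: [526.3, 34.8, 89.0]
tcp_rot: [180.0, 0.0, 67.7]
wrist_force: [-0.5, 0.4, 1.0]
width: 23.8
```

The cap is on the spring: the z force rose from -0.6 to +1.0 N over the last 3 mm. I'll ease back 1 mm, open, and clear.

Call:
{"api": "jog_arm", "payload": {
  "plan": "0 0 0 0 0 -0.05 0;0 0 0 0 0 0 0;0 0 0 0 0 0 0.3;0 0 0 0 0 0 0.45;0 0 0 0 0 0 0.7;0 0 0 0 0 0 1;0 0 0 0 0 0 1;0 0 0 0 0 0 1;0 0 0 0 0 -0.2 1;0 0 0 0 0 -0.6 1;0 0 0 0 0 -0.9 1;0 0 0 0 0 -0.9 1"
}}

```text
clock: 19.03
ee_pos: [525.5, 34.9, 155.8]
tcp_rot: [-179.9, 0.0, 67.7]
wrist_force: [-0.0, 0.8, 0.6]
width: 85.5
```

Call:
{"api": "jog_arm", "payload": {
  "plan": "0 0 0 0 0 -0.9 1;0 0 0 0 0 -0.5 1;0 0 0 0 0 0 1;0 0 0 0 0 0 1"
}}

```text
clock: 19.37
ee_pos: [526.7, 34.8, 191.0]
tcp_rot: [179.9, -0.0, 67.7]
wrist_force: [0.9, -0.2, -0.3]
width: 85.2
```

```bash
python3 snap.py s16 wrist scene top;python3 - <<'E'
from h import *
s,d=pickle.load(open("s16.pkl","rb"));c=d['wrist']
im=c['img'][:,:,::-1];a=cv2.resize(im[140:350,255:405],(400,560),interpolation=cv2.INTER_CUBIC)
def circ(p,r,col):
    th=np.linspace(0,2*np.pi,60)
    q=proj(c,np.c_[p[0]+r*np.cos(th),p[1]+r*np.sin(th),0*th+p[2]],s)
    cv2.polylines(a,[np.int32(np.round((q-[255,140]+.5)*2.667))],True,col,1)
P=(526.3,35)
for z,r,col in((91,20,(0,0,255)),(103,13,(0,255,0)),(16,22,(255,0,0))): circ((*P,z),r,col)
im=d['scene']['img'][:,:,::-1];b=cv2.resize(im[190:275,265:325],(395,560),interpolation=cv2.INTER_CUBIC)
cv2.imwrite("pics/z17.png",np.hstack([a,b]))
E
```

```text
{'clock': np.float64(19.37), 'ee_pos': array([526.66,  34.84, 190.99]), 'tcp_rot': array([ 1.799e+02, -3.000e-02,  6.767e+01]), 'wrist_force': array([ 0.89, -0.15, -0.3 ]), 'torque': array([ 0.02,  0.02, -0.04]), 'width': np.float64(85.25), 'qpos': array([-3.710e+00,  1.702e+01,  9.835e+01, -1.000e-02,  6.453e+01,
       -7.138e+01])}
```

View pics/z17.png

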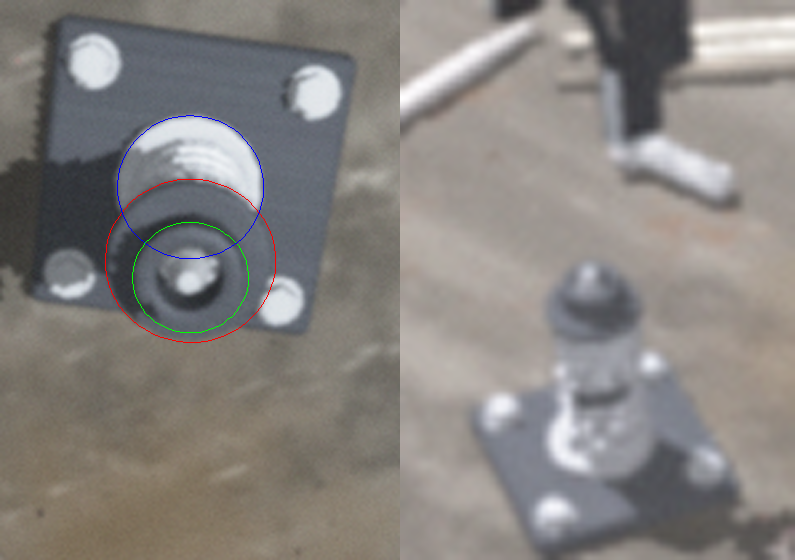

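View pics/top_s16.png

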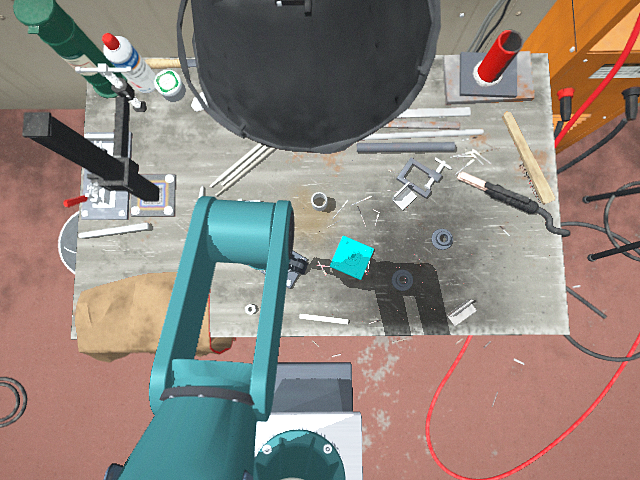

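The flange (z 91), hub top (z 103) and seat circles drawn at the expected heights match the picture. The bystanders look unmoved and the gripper is well clear.

```bash
python3 -c "
from bench import *
print(sense()['clock']);print(sign_off())"
```

```text
19.5167
the job is handed in; nothing more can be done
None
```

The spring is on the post with its foot on the seat, the smallest cap rests on it over the rod, and the job is handed in at 19.5 s of the 72 s allowed.

- **Spring:** The tang happened to be lined up with a notch. It passed the collar with no measurable push, so no twist was needed. Seating it took about 2 N.
- **Cap:** I gripped it by the hub, lowered it over the rod with about 1.7 N of contact, then let go and backed off.
- **Last checks:** Circles drawn for the seat, the cap flange and the hub top at the expected heights match the last wrist picture to about 1 mm. The cap looks level and centred on the rod. The bystanders visible in the last overhead picture look unmoved, and the gripper is well clear.
- **Disagreements:** Close to the wrist camera, a ring drawn for the spring's top came out about 6% larger than the spring itself. I put this down to camera calibration. The overhead camera placed the spring about 3 mm from where the wrist camera did; I went by the wrist camera, and contact came at the heights expected.

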